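# Post the slide mailer through the store's flap

## Robot

A 6-joint arm with a two-finger parallel gripper is mounted at the origin on the work surface. World frame = base frame: x ahead of the robot, y to its left, z up, the work surface at z = 0. Lengths are in m, angles in rad, forces in N, time in s.
With the tool pointing down it reaches from about 0.35 to 0.775 m from the base axis. Payload 5.5 kg.
Tool frame: the origin (TCP) lies midway between the tips of the shut fingers; the grasp point (between the pads) lies grip_point_offset behind it (grip_point_offset is the distance from the TCP to the grasp point, in m); z points along the fingers, y is the direction in which the jaws open and shut (so a half turn about z gives the same grasp; the last joint's range is limited). The gripper opens to 85 mm and grips with 20 to 120 N. Pads are 22 mm wide; open, the fingers measure 114 mm over their backs; the gripper's body (76 mm by 85 mm) begins 54 mm behind the grasp point. The pads swing forward as they close: fully open they stand 13 mm farther back than shut.
Start: joints at [1.13, 0.313, 0.046, 1.304, 0, 1.431], TCP at [0.17, 0.549, 0.231] pointing down, gripper open.
Joint ranges: [-2.76, 2.76], [-0.86, 1.69], [-1.03, 1.26], [-2.2, 2.34], [-1.47, 1.5], [-3.14, 3.14]. Speed limits (rad/s): [2.57, 2.57, 3.14, 3.14, 3.14, 3.14].

## Interface

Orientations are given as a unit quaternion [w, x, y, z].
In Python, from workcell import * gives the robot as it stands.
- The arm moves only by the tool send_rows, never from a script. Its argument "series" is one flat list of numbers, 7 for each row, row after row: the shift along the tool's x, y, z in cm, then the turn, a rotation vector about the tool's x, y, z in degrees, then the opening, from 0 (shut) to 1 (fully open). A call has 1 to 10 rows; each row is the pose to reach, as a shift and turn from the pose commanded when the call began, along the tool's axes at that moment; what a row does not reach only later rows make up. A row lasts 1/12 s, in which the tool goes at most 41.7 mm and 7.16 degrees, less where a joint would pass 70% of its speed; a pose out of reach is approached as far as the arm can. A call with a gripper value outside its range is refused whole. The fingers move at their own pace and stop on an object; "newtons" is the grip in N (left out, the last holds). Time passes only in rows, so rows that repeat a pose let the fingers close. It gives the time, the measured TCP pose, the force and the opening at its end, in the units of the state.
- get_state(): the state, without advancing time (a new reading comes with each control period).
- read_camera(name): name is "scene" or "top" or "wrist"; returns the picture (400x640x3 uint8, blue, green, red); there is no depth.
- camera_info(name): a dict with "K" (3x3 intrinsics, pixels), "xyz" and "attitude" of the camera in the world. Camera axes: x right, y down, z forward; pixel columns grow to the right and rows downward; lengths in m; the calibration is good to about 2 mm. A picture is of the moment at which its call begins: read the wrist's pose just before it. camera_info takes no time and is no camera call; for the wrist camera it gives the pose at the moment of the call.
- hand_in(): hands the job in, once; it reports no verdict.
Trained networks look in the newest picture that a camera, given by its name, has taken for a name from the list of things; names that differ only in an ending like _2 or _b are one class to them, and where a whole thing is asked for, a point or a joint stands for the part that bears it (a point fixed in the world has none). Each returns a list of dicts, best first, with "p" (0 to 1); they miss things now and then, are a little off and sometimes report something else, mostly with a low value. They report only what shows in the picture. A call takes as long as a camera call. They do not tell look-alikes from the thing itself.
- silhouettes(camera, label): "pixels" (400x640 bool, what is visible of it) and "box" ([left, top, width, height] in pixels, round what is visible of it).
The state is a dict: "clock": time; "joint_pos": joint angles; "qvel": joint speeds; "tau": joint torques, N m; "tcp_pos": TCP position; "orientation": TCP orientation; "wrist_force": force on the tool from outside, world axes, zero at the start; "ft_torque": the same for the moment, N m; "finger_gap": finger opening in m.
Only numpy, scipy, OpenCV 4.12 (cv2) and the standard library are available. Lean on these libraries where they do the work, as an engineer would, in place of code of your own. Each camera call takes 0.05 s, during which the arm holds its last target. There are 200 camera calls.

## Task

On the feed tray of the slide store lie an oblong slide mailer in one lane and a round dish in the other. With the fingertips push the mailer along its lane and through the gravity flap until it slides down the chute into the store, then draw the fingers back out so that the flap swings shut behind it. Do not pick the mailer up, and leave the dish, the mug, the bottle and the carton where they are.

Things in the scene. Friction and masses are not known exactly. Their poses are not given: they have to be found in the camera images.
- store: Fixed slide store, 252 mm wide (y), 176 mm high, x = -190 to +170 mm. Its x axis runs along the lanes from open feed tray through the flaps into the store, z up; origin on the desk below the shut flaps' lower edges. The polished dark tray is level, 95 mm above the desk, to x = +26 mm; there a slippery chute begins, falling at 32 degrees to the far wall. Clear roof and walls over x = 0 to 166 mm.
- gate_left (a point): Middle of the left lane on the tray surface, right below the shut flap's lower edge (store x = 0, y = +59, z = 95 mm); axes as the store's. The lane is 58 to 60 mm wide between rails 10 mm high and 4 mm thick, which run from store x = -190 to -18 mm.
- gate_right (a point): The same for the right lane (store y = -59 mm). A white frame stands across both lanes at store x = -12 to -2 mm: posts at the sides and middle, and a lintel 160 to 176 mm above the desk; each lane's opening is 100 mm wide and 65 mm high above the tray. Nothing overhangs the tray before the frame.
- flap_left (a joint): Angle of the left lane's flap (rad): 0 shut, grows as its lower edge swings inward (+x), to 1.45. Aluminium plate 94 x 62 x 3 mm, 30 g, hinged at its top 159 mm above the desk at store x = -6 mm; shut, its lower edge hangs 2 mm above the tray at store x = 0. It swings only inward, has no spring and falls shut by its weight in under a second when nothing is in its way.
- flap_right (a joint): The same for the right lane's flap.
- mailer_mid (a point): Centre of the slide mailer: loose closed white box 85 x 38 x 24 mm (long along its own x, flat side down), about 70 g, lengthwise between the rails of one lane (left or right, it varies), its leading end 2 to 7 cm before the flap, turned up to 0.1 rad from the lane. Pushed along, it opens the flap itself; once its middle is past store x = 26 mm it tips and slides down the chute by itself.
- dish_mid (a point): Centre of a loose round lidded white dish, 51 mm diameter, 18 mm high, lying in the other lane. To be left alone.
- mug_mid (a point): Centre of a loose mug, 80 mm diameter, 90 mm high, on the desk left of the store. To be left alone.
- stain_mid (a point): Centre of a small loose amber bottle, 36 mm diameter, 75 mm high, on the desk right of the store. To be left alone.
- carton_mid (a point): Centre of a loose cardboard carton 130 x 90 x 30 mm on the desk right of the store. To be left alone.
Things that resemble listed ones, but are neither listed nor needed, are in the scene too. Leave any blue or red look-alike of the part that bears mailer_mid alone.

How it is judged:
On the way, in this order (a step that is already met when the one before it is completed fails the run):
1. the mailer, pushed along its lane, holds that lane's flap open (x of mailer_mid in the frame of store above -0.03 m and ((y of mailer_mid in the frame of store above 0 m and value of joint flap_left above 0.2 rad) or (y of mailer_mid in the frame of store below 0 m and value of joint flap_right above 0.2 rad))), for 0.05 s.
2. the mailer has slid down the chute into the store (x of mailer_mid in the frame of store above 0.06 m and z of mailer_mid in the frame of store below 0.085 m), for 0.1 s.
At the end, for the whole second after the job is handed in: The mailer lies at rest down in the store (centre more than 60 mm beyond the flap line and below 85 mm above the desk), and both flaps hang shut (within 0.06 rad) (all of step 2 and value of joint each of flap_left, flap_right below 0.06 rad and linear speed of mailer below 0.02 m/s); the robot touches nothing.
It fails at once if the mailer is lifted more than 15 mm off the tray (z of mailer_mid in the frame of store above 0.122 m).
It fails at once if the dish is moved more than 15 mm (distance of dish_mid from where it was at the start of the episode above 0.015 m).
It fails at once if the mug, bottle or carton is moved more than 20 mm (distance of any of mug_mid, stain_mid, carton_mid from where it was at the start of the episode above 0.02 m).
It also fails if it takes over 38 s, if anything falls off the work surface, if the arm or the gripper's body presses on something with over 40 N, if the wrist force passes 120 N, or if a joint passes its speed limit or range.

## Working session

There is one attempt and no reset: what is moved stays moved. The work goes in short steps, Python scripts to look and compute and a tool call to move; the robot and the scene stay as the last step left them, time stands still between calls to the robot, and variables do not carry over. Pictures are saved under pics/ and viewed, about 8 in all and at most 12, crops included, and the job is handed in when it is done.

Besides the shell and the picture viewer there is one more tool, called after "Request:" as name(argument=value, ...) on one line, values as JSON. send_rows: Moves the arm, as the interface text tells. Its arguments: {"type":"object","properties":{"series":{"type":"array"},"newtons":{"type":"number"}},"required":["series"]}

```bash
mkdir -p pics; ls; python3 - <<'E'
from workcell import *
import cv2,numpy as np
s=get_state();print({k:np.round(v,3) for k,v in s.items()})
for c in ("scene","top"):
    im=read_camera(c);cv2.imwrite(f"pics/{c}0.png",im)
    i=camera_info(c);print(c,i)
    for n in ("store","mailer_mid","dish_mid","mug_mid","stain_mid","carton_mid"):
        for d in silhouettes(c,n)[:3]:
            m=d["pixels"];r=cv2.minAreaRect(np.argwhere(m)[:,::-1].astype(np.float32)) if m.any() else 0
            print(n,round(d["p"],2),d["box"],r)
E
```

```text
pics
{'clock': np.float64(0.0), 'joint_pos': array([1.13 , 0.314, 0.045, 1.304, 0.   , 1.431]), 'qvel': array([ 0.001, -0.   , -0.   ,  0.001, -0.001,  0.001]), 'tau': array([ 0.0000e+00, -4.8063e+01,  2.9853e+01,  1.9000e-02, -0.0000e+00,
       -0.0000e+00]), 'tcp_pos': array([0.17 , 0.549, 0.23 ]), 'orientation': array([-0.   ,  0.15 ,  0.989, -0.001]), 'wrist_force': array([0.739, 0.37 , 0.727]), 'ft_torque': array([0.039, 0.003, 0.017]), 'finger_gap': np.float64(0.085)}
scene {'K': array([[414.80601036,   0.        , 322.211224  ],
       [  0.        , 414.80601036, 199.72841102],
       [  0.        ,   0.        ,   1.        ]]), 'xyz': array([ 1.10765689, -0.41102124,  0.77599652]), 'attitude': array([-0.36129   ,  0.8198696 ,  0.40661237, -0.17874492])}
store 0.66 [247.4, 174.2, 202.2, 178.1] ((352.6313781738281, 240.55279541015625), (173.12408447265625, 154.17166137695312), 42.93989181518555)
mailer_mid 0.97 [216.0, 265.4, 29.4, 35.0] ((230.75001525878906, 283.7500305175781), (34.64822769165039, 18.384777069091797), 45.0)
mailer_mid 0.67 [245.7, 304.2, 36.7, 43.4] ((264.4
[... 1638 characters left out ...]
4.0] ((396.330810546875, 205.1461639404297), (26.171329498291016, 12.279438018798828), 82.87498474121094)
dish_mid 0.79 [306.7, 181.6, 15.9, 15.7] ((312.5, 190.5), (15.0, 15.0), 90.0)
mug_mid 0.85 [176.4, 210.1, 39.0, 27.5] ((194.34051513671875, 223.84957885742188), (35.76899337768555, 25.92300796508789), 2.726311206817627)
mug_mid 0.73 [344.7, 174.3, 13.7, 25.0] ((350.0, 187.0), (26.0, 12.0), 90.0)
stain_mid 0.47 [419.2, 239.8, 11.8, 9.2] ((424.0, 244.0), (10.0, 12.0), 90.0)
stain_mid 0.36 [304.4, 187.0, 18.5, 11.7] ((312.0, 190.5), (15.0, 16.0), 90.0)
carton_mid 0.64 [424.2, 170.7, 38.8, 39.8] ((443.48193359375, 190.502685546875), (40.264244079589844, 29.30973243713379), 81.57302856445312)
```

```bash
python3 - <<'E'
import cv2
a=cv2.imread("pics/top0.png")[80:280,160:480];b=cv2.imread("pics/scene0.png")[110:390,120:470]
cv2.imwrite("pics/t1.png",cv2.resize(a,None,fx=2.5,fy=2.5,interpolation=cv2.INTER_CUBIC))
cv2.imwrite("pics/s1.png",cv2.resize(b,None,fx=2.1,fy=2.1,interpolation=cv2.INTER_CUBIC))
E
```

```text
(no output)
```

View pics/t1.png

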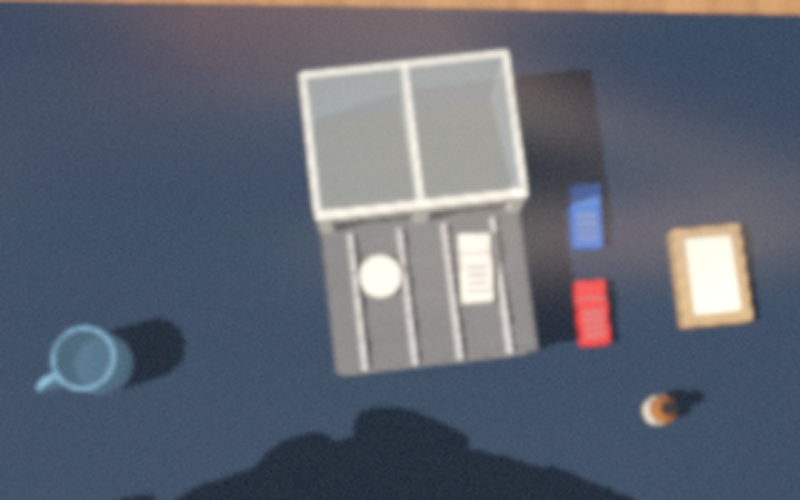

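View pics/s1.png

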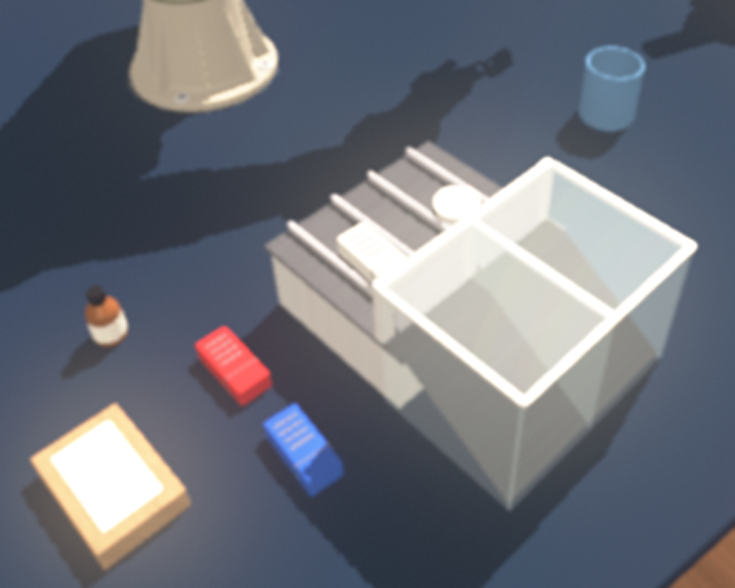

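The top view shows the white mailer in the right lane, at about (350,187) full-frame, and the dish in the left lane at (312,190). The blue and red look-alikes lie on the desk to the right of the store. Next I'll fit the store pose and work out the mailer's position.

```bash
cat > h.py <<'E'
from workcell import *
import cv2,numpy as np
from scipy.spatial.transform import Rotation as R
from scipy.optimize import least_squares
def rot(q): return R.from_quat(np.roll(q,-1)).as_matrix()
def proj(i,P):
    c=(np.asarray(P)-i["xyz"])@rot(i["attitude"]); u=c@i["K"].T; return u[:,:2]/u[:,2:]
def ray(i,uv,z):
    d=rot(i["attitude"])@np.linalg.solve(i["K"],[uv[0],uv[1],1]); return i["xyz"]+d*(z-i["xyz"][2])/d[2]
def W(p,S):
    c,s=np.cos(p[2]),np.sin(p[2]); S=np.atleast_2d(S)
    return np.c_[p[0]+c*S[:,0]-s*S[:,1],p[1]+s*S[:,0]+c*S[:,1],S[:,2]]
def toS(p,w):
    c,s=np.cos(p[2]),np.sin(p[2]);d=np.asarray(w)[:2]-p[:2]; return np.array([c*d[0]+s*d[1],-s*d[0]+c*d[1]])
E
python3 - <<'E'
from h import *
t,s=camera_info("top"),camera_info("scene")
T=lambda a:np.array(a)/2.5+[160,80]; S=lambda a:np.array(a)/2.1+[120,110]
# tray front corners, lintel top front corners, roof back corners
obj=[[-.19,.126,.095],[-.19,-.126,.095],[-.012,.126,.176],[-.012,-.126,.176],[.17,.126,.176],[.17,-.126,.176]]
ut=T([[337,375],[538,350],[318,221],[526,197],[299,71],[508,48]])
us=S([[432,142],[268,246],[550,157],[375,287],[696,243],[524,402]])
f=lambda p:np.r_[(proj(t,W(p,obj))-ut).ravel(),(proj(s,W(p,obj))-us).ravel()]
r=least_squares(f,[.5,.02,.09],loss="soft_l1");p=r.x;print(p,np.round(f(p).reshape(-1,2),1).tolist());np.save("p.npy",p)
for n in ("top","scene"):
    i=camera_info(n);read_camera(n)
    for l,z in (("mailer_mid",.119),("dish_mid",.113)):
        for d in silhouettes(n,l)[:3]:
            m=cv2.minAreaRect(np.argwhere(d["pixels"])[:,::-1].astype(np.float32))
            print(n,l,round(d["p"],2),np.round([toS(p,ray(i,b,z)) for b in cv2.boxPoints(m)],3).tolist(),np.round(toS(p,ray(i,m[0],z-.01)),3))
E
```

```text
[ 0.65305632 -0.00234895  0.1336821 ] [[-0.7, -1.7], [-0.6, -1.1], [-1.1, -1.8], [-0.2, -1.7], [0.2, -0.2], [-1.0, -0.1], [-1.7, -0.9], [-1.9, -0.9], [-1.3, -0.4], [-1.4, -2.2], [-0.1, 0.3], [0.3, 0.7]]
top mailer_mid 0.89 [[-0.041, -0.044], [-0.043, -0.084], [-0.131, -0.077], [-0.128, -0.038]] [-0.084 -0.062]
top mailer_mid 0.67 [[-0.119, -0.177], [-0.118, -0.217], [-0.197, -0.216], [-0.198, -0.176]] [-0.157 -0.199]
top mailer_mid 0.65 [[0.005, -0.191], [0.0, -0.229], [-0.078, -0.217], [-0.074, -0.18]] [-0.035 -0.207]
top dish_mid 0.53 [[-0.059, 0.077], [-0.064, 0.034], [-0.104, 0.038], [-0.099, 0.081]] [-0.08   0.057]
scene mailer_mid 0.91 [[0.004, -0.272], [0.007, -0.232], [0.086, -0.247], [0.081, -0.284]] [ 0.04  -0.256]
scene mailer_mid 0.63 [[-0.118, -0.088], [-0.13, -0.034], [-0.051, -0.046], [-0.043, -0.096]] [-0.092 -0.06 ]
scene dish_mid 0.76 [[-0.101, 0.034], [-0.104, 0.093], [-0.055, 0.075], [-0.054, 0.019]] [-0.085  0.062]
```

```bash
cat >> h.py <<'E'
p=np.load("p.npy") if __import__("os").path.exists("p.npy") else None
def rel(x,y,z,th):
    s=get_state();R0=rot(s["orientation"]);th=np.radians(th)
    T=R.from_euler("z",p[2]).as_matrix()@np.array([[-np.cos(th),0,-np.sin(th)],[0,1,0],[-np.sin(th),0,np.cos(th)*-1]]).T.T
    T=R.from_euler("z",p[2]).as_matrix()@np.c_[[-np.cos(th),0,-np.sin(th)],[0,1,0],[np.sin(th),0,-np.cos(th)]]
    w=W(p,[x,y,z])[0]
    return np.round((R0.T@(w-s["tcp_pos"]))*100,2),np.round(np.degrees(R.from_matrix(R0.T@T).as_rotvec()),1),np.round(w,3)
E
sed -i '/\.T\.T$/d' h.py
python3 -c "
from h import *
print(rel(-.19,-.061,.25,0));print(rel(-.19,-.061,.25,40))"
```

```text
(array([-47.77, -51.91,  -1.87]), array([  0. ,   0. , -24.9]), array([ 0.473, -0.088,  0.25 ]))
(array([-47.77, -51.91,  -1.87]), array([ -8.7, -39.4, -23.9]), array([ 0.473, -0.088,  0.25 ]))
```

Request:
send_rows(series=[-10,-11,-3,0,0,0,0,-47.8,-51.9,-3,0,0,-24.9,0,-47.8,-51.9,-3,0,0,-24.9,0,-47.8,-51.9,-3,0,0,-24.9,0,-47.8,-51.9,-3,0,0,-24.9,0,-47.8,-51.9,-3,0,0,-24.9,0,-47.8,-51.9,-3,0,0,-24.9,0,-47.8,-51.9,-3,0,0,-24.9,0,-47.8,-51.9,-3,0,0,-24.9,0,-47.8,-51.9,-3,0,0,-24.9,0], newtons=30)

```text
clock: 1.83
tcp_pos: [0.3455, 0.1798, 0.252]
orientation: [0.001, -0.067, 0.998, 0.0]
wrist_force: [1.4, 0.2, 0.3]
finger_gap: 0.0001
```

```bash
python3 -c "
from h import *
s=get_state();print(s['clock'],s['tcp_pos'],s['orientation'],s['finger_gap']);print(rel(-.19,-.061,.25,40))"
```

```text
1.8333 [0.34546319 0.17976773 0.25201762] [ 6.20623257e-04 -6.71395577e-02  9.97743385e-01  1.79654367e-04] 6.637844080056161e-05
(array([ -9.04, -28.26,   0.21]), array([  0. , -39.9,   0. ]), array([ 0.473, -0.088,  0.25 ]))
```

Request:
send_rows(series=[-9,-28.3,0,0,0,0,0,-9,-28.3,0,0,0,0,0,-9,-28.3,0,0,0,0,0,-9,-28.3,0,0,-40,0,0,-9,-28.3,0,0,-40,0,0,-9,-28.3,0,0,-40,0,0,-9,-28.3,0,0,-40,0,0,-9,-28.3,0,0,-40,0,0,-9,-28.3,0,0,-40,0,0,-9,-28.3,0,0,-40,0,0])

```text
clock: 2.67
tcp_pos: [0.4685, -0.0867, 0.2478]
orientation: [0.34, -0.06, 0.938, 0.024]
wrist_force: [-0.9, 1.2, -1.1]
finger_gap: 0.0001
```

```bash
python3 - <<'E'
from h import *
s=get_state();print(s['clock'],s['tcp_pos'],s['joint_pos'],toS(p,s['tcp_pos']))
print(rel(-.165,-.061,.106,40))
i=camera_info("wrist");im=read_camera("wrist");cv2.imwrite("pics/w2.png",im)
for d in silhouettes("wrist","mailer_mid")[:2]:
    m=cv2.minAreaRect(np.argwhere(d["pixels"])[:,::-1].astype(np.float32))
    print(d["p"],d["box"],np.round([toS(p,ray(i,b,.119)) for b in cv2.boxPoints(m)],3).tolist())
t=read_camera("top")[130:240,250:450];cv2.imwrite("pics/t2.png",cv2.resize(t,None,fx=4,fy=4))
E
```

```text
2.6667 [ 0.46846776 -0.08672879  0.24781845] [-0.65471815 -0.34987774 -0.78205365  0.60618485  0.47192623 -0.65145749] [-0.19418814 -0.05902424]
(array([ 6.85, -0.24, 12.75]), array([-0. , -0.1, -0.3]), array([ 0.498, -0.085,  0.106]))
0.96 [176.1, 131.8, 37.4, 50.6] [[-0.158, -0.179], [-0.166, -0.148], [-0.091, -0.156], [-0.078, -0.195]]
0.66 [295.7, 143.2, 36.0, 65.8] [[-0.145, -0.076], [-0.145, -0.042], [-0.036, -0.036], [-0.036, -0.083]]
```

View pics/w2.png

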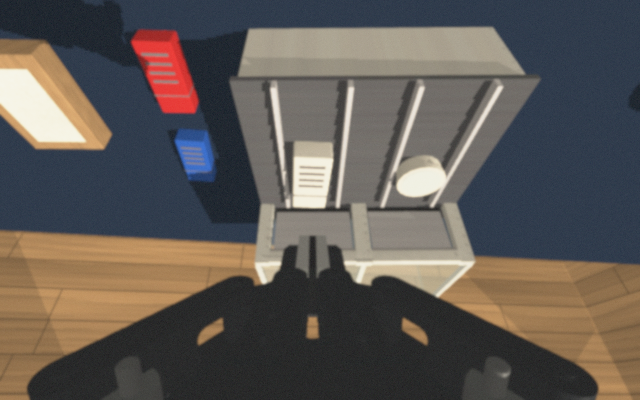

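The wrist view shows the mailer at about (312,175), lined up in its lane with the fingertips at (312,240). I'll go down behind its tail.

Request:
send_rows(series=[2,0,4,0,0,0,0,4,-0.1,8,0,0,0,0,6,-0.2,11,0,0,0,0,6.7,-0.2,12.2,0,0,0,0,6.9,-0.2,12.7,0,0,0,0,6.9,-0.2,12.7,0,0,0,0,6.9,-0.2,12.7,0,0,0,0])

```text
clock: 3.4
tcp_pos: [0.5028, -0.0853, 0.1115]
orientation: [0.342, -0.064, 0.937, 0.023]
wrist_force: [0.1, -0.2, -0.4]
finger_gap: -0.0001
```

```bash
python3 - <<'E'
from h import *
s=get_state();print(s['clock'],s['tcp_pos'],s['wrist_force'],toS(p,s['tcp_pos']))
print(rel(-.165,-.061,.106,40),rel(-.085,-.06,.106,40),rel(-.012,-.06,.106,40))
i=camera_info("top");t=read_camera("top")
a=t[130:240,270:430];b=read_camera("scene")[180:300,200:380]
f=lambda x:cv2.resize(x,(400,300),interpolation=cv2.INTER_CUBIC)
cv2.imwrite("pics/c3.png",np.hstack([f(a),f(b)]))
E
```

```text
3.4 [ 0.5028054  -0.08525272  0.11147241] [ 0.05198048 -0.22819917 -0.38138327] [-0.15996013 -0.06213801]
(array([0.74, 0.12, 0.09]), array([0. , 0.1, 0.1]), array([ 0.498, -0.085,  0.106])) (array([-5.39,  0.2 ,  5.24]), array([0. , 0.1, 0.1]), array([ 0.577, -0.073,  0.106])) (array([-10.97,   0.18,   9.94]), array([0. , 0.1, 0.1]), array([ 0.649, -0.063,  0.106]))
```

View pics/c3.png

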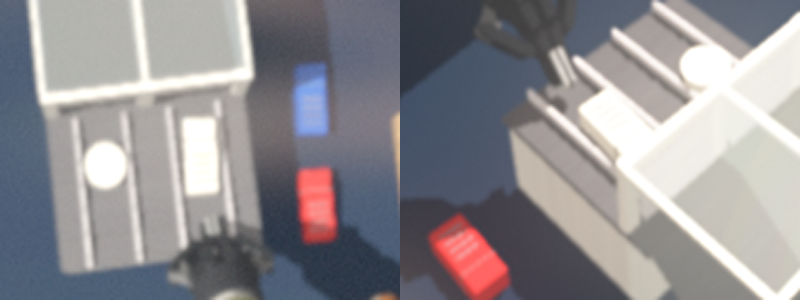

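Both views show the fingertips in the right lane, about 2 cm behind the mailer's tail. Now the first half of the push.

Request:
send_rows(series=[0.1,0.2,0.7,0,0,0,0,-0.8,0.2,1.4,0,0,0,0,-1.6,0.2,2.0,0,0,0,0,-2.3,0.2,2.6,0,0,0,0,-3.1,0.2,3.3,0,0,0,0,-3.9,0.2,3.9,0,0,0,0,-4.6,0.2,4.6,0,0,0,0,-5.4,0.2,5.2,0,0,0,0,-6.1,0.2,5.8,0,0,0,0])

```text
clock: 4.25
tcp_pos: [0.5849, -0.0716, 0.1046]
orientation: [0.341, -0.063, 0.938, 0.023]
wrist_force: [-0.5, -0.6, 0.4]
finger_gap: 0.0001
```

```bash
python3 - <<'E'
from h import *
s=get_state();print(s['clock'],s['tcp_pos'],s['wrist_force'],toS(p,s['tcp_pos']))
print(rel(-.04,-.06,.107,40),rel(-.01,-.06,.107,40))
t=read_camera("top");a=t[130:240,270:430];b=read_camera("scene")[180:300,200:380]
f=lambda x:cv2.resize(x,(400,300),interpolation=cv2.INTER_CUBIC)
cv2.imwrite("pics/c4.png",np.hstack([f(a),f(b)]))
E
```

```text
4.25 [ 0.58492818 -0.071587    0.10456194] [-0.47391434 -0.63289069  0.38215365] [-0.07674864 -0.05953989]
(array([-2.97, -0.05,  2.17]), array([ 0., -0.,  0.]), array([ 0.621, -0.067,  0.107])) (array([-5.27, -0.05,  4.1 ]), array([ 0., -0.,  0.]), array([ 0.651, -0.063,  0.107]))
```

View pics/c4.png

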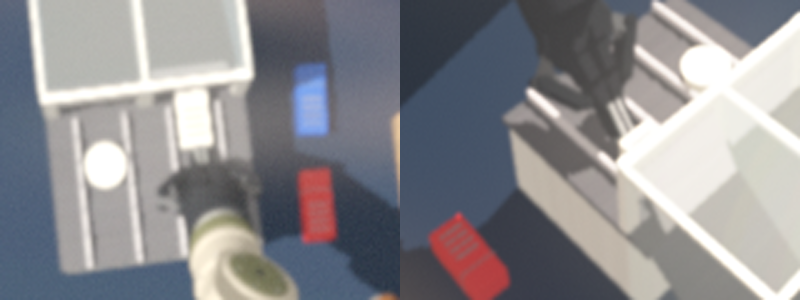

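The mailer is straight and entering the gate. I'll push on until its middle passes the edge.

Request:
send_rows(series=[-0.8,0,0.6,0,0,0,0,-1.6,0,1.2,0,0,0,0,-2.4,0,1.8,0,0,0,0,-3.2,0,2.4,0,0,0,0,-4.0,0,3.0,0,0,0,0,-4.8,0,3.7,0,0,0,0,-5.2,0,4.0,0,0,0,0,-5.2,0,4.0,0,0,0,0,-5.2,0,4.0,0,0,0,0])

```text
clock: 5.1
tcp_pos: [0.649, -0.0629, 0.1072]
orientation: [0.341, -0.063, 0.938, 0.023]
wrist_force: [-0.7, -0.0, 0.3]
finger_gap: 0.0001
```

```bash
python3 - <<'E'
from h import *
s=get_state();print(s['clock'],s['tcp_pos'],s['wrist_force'],toS(p,s['tcp_pos']))
print(rel(.005,-.06,.107,40),rel(-.1,-.06,.112,40))
t=read_camera("top");a=t[100:210,270:430];b=read_camera("scene")[180:330,240:440]
f=lambda x:cv2.resize(x,(400,300),interpolation=cv2.INTER_CUBIC)
cv2.imwrite("pics/c5.png",np.hstack([f(a),f(b)]))
E
```

```text
5.1 [ 0.64895313 -0.06287679  0.10724363] [-0.72716289 -0.01460629  0.33861981] [-0.01213399 -0.05944091]
(array([-1.3 , -0.06,  1.12]), array([ 0., -0.,  0.]), array([ 0.666, -0.061,  0.107])) (array([ 6.43, -0.05, -6.01]), array([ 0., -0.,  0.]), array([ 0.562, -0.075,  0.112]))
```

View pics/c5.png

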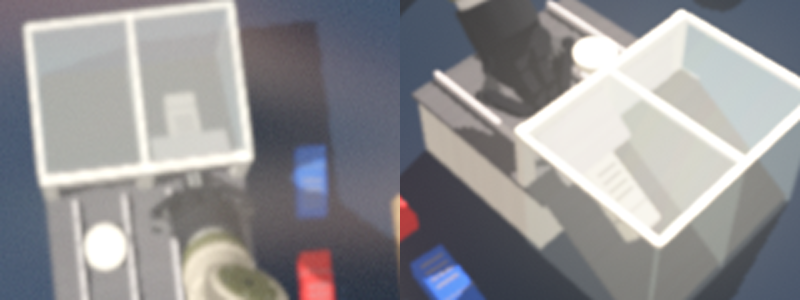

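The mailer shows inside the store, pointing down the chute. I'll check whether it slides on while holding still.

Request:
send_rows(series=[0,0,0,0,0,0,0,0,0,0,0,0,0,0,0,0,0,0,0,0,0,0,0,0,0,0,0,0])

```text
clock: 5.53
tcp_pos: [0.6487, -0.0632, 0.1076]
orientation: [0.341, -0.063, 0.938, 0.023]
wrist_force: [-0.4, 0.2, 0.6]
finger_gap: -0.0
```

```bash
python3 - <<'E'
from h import *
for n in ("top","scene"):
    i=camera_info(n);im=read_camera(n)
    for d in silhouettes(n,"mailer_mid")[:4]:
        m=np.argwhere(d["pixels"])[:,::-1].mean(0);print(n,round(d["p"],2),d["box"],np.round(toS(p,ray(i,m,.06)),3))
    if n=="top":a=im[100:210,270:430]
b=im[180:330,240:440]
f=lambda x:cv2.resize(x,(400,300),interpolation=cv2.INTER_CUBIC)
cv2.imwrite("pics/c6.png",np.hstack([f(a),f(b)]))
E
```

```text
top 0.62 [387.6, 192.2, 16.5, 27.7] [-0.151 -0.207]
top 0.57 [388.1, 156.0, 13.1, 23.1] [-0.026 -0.217]
scene 0.81 [246.3, 302.1, 38.3, 44.4] [ 0.013 -0.241]
scene 0.77 [215.4, 267.8, 32.3, 36.3] [-0.107 -0.232]
```

View pics/c6.png

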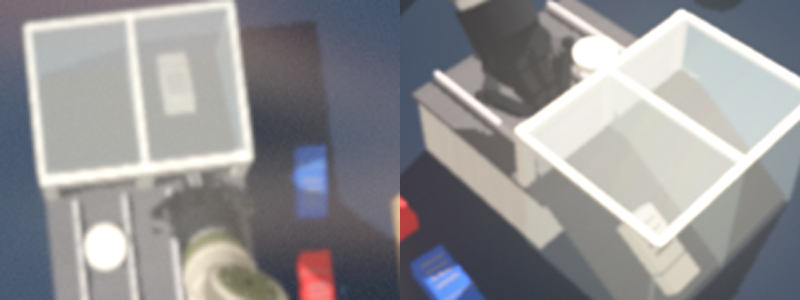

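The mailer has slid down the chute to (177,82) in the crop, and the flap now hangs near shut against the fingers. I'll draw back along the lane, then up.

Request:
send_rows(series=[1,0,-1,0,0,0,0,2.5,0,-2.3,0,0,0,0,4.5,0,-4,0,0,0,0,6.5,0,-6,0,0,0,0,7,0,-9,0,0,0,0,7,0,-13,0,0,0,0,7,0,-16,0,0,0,0,7,0,-16,0,0,0,0,7,0,-16,0,0,0,0,7,0,-16,0,0,0,0])

```text
clock: 6.57
tcp_pos: [0.494, -0.0843, 0.1852]
orientation: [0.342, -0.063, 0.937, 0.022]
wrist_force: [-0.9, 0.0, -1.0]
finger_gap: -0.0003
```

Request:
send_rows(series=[0,0,0,0,0,0,0,0,0,0,0,0,0,0,0,0,0,0,0,0,0,0,0,0,0,0,0,0,0,0,0,0,0,0,0,0,0,0,0,0,0,0,0,0,0,0,0,0,0,0,0,0,0,0,0,0])

```text
clock: 7.23
tcp_pos: [0.4938, -0.084, 0.185]
orientation: [0.341, -0.063, 0.938, 0.023]
wrist_force: [0.3, 0.1, 0.6]
finger_gap: 0.0001
```

```bash
python3 - <<'E'
from h import *
s=get_state();print(s['clock'],s['tcp_pos'],s['wrist_force'],toS(p,s['tcp_pos']))
i=camera_info("top");im=read_camera("top");a=im[100:210,270:430]
for d in silhouettes("top","dish_mid")[:1]:
    print(d["p"],toS(p,ray(i,np.argwhere(d["pixels"])[:,::-1].mean(0),.103)))
b=read_camera("scene")[180:330,240:440];w=read_camera("wrist")
f=lambda x:cv2.resize(x,(400,300),interpolation=cv2.INTER_CUBIC)
cv2.imwrite("pics/c7.png",np.vstack([np.hstack([f(a),f(b)]),np.hstack([f(w),f(w[100:300,200:500])])]))
E
```

```text
7.2333 [ 0.49378534 -0.08396828  0.18498466] [0.31995448 0.05001077 0.58691372] [-0.16872852 -0.05966279]
0.58 [-0.07873787  0.05756699]
```

View pics/c7.png

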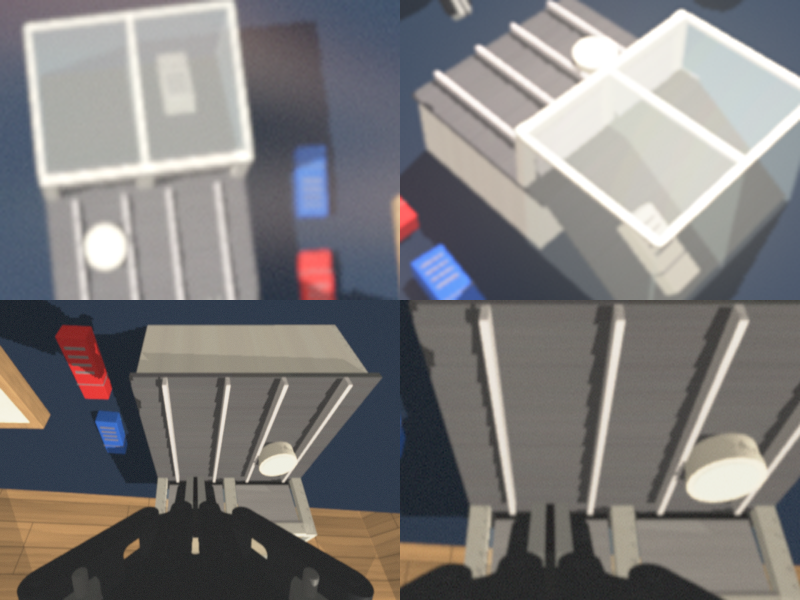

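The mailer lies in the same place at the foot of the chute, the flap area looks the same in both lanes, the dish hasn't moved and the arm is clear.

```bash
python3 -c "
from workcell import *
print(hand_in())"
```

```text
the job is handed in; nothing more can be done
None
```

I pushed the white mailer along the right lane with the closed fingers tilted 40° forward. It went through the flap and slid down the chute, and I then drew the fingers back out. The job was handed in just after 7.2 s on the robot's clock.

**Last checks:**
- **Mailer:** it lay in the same spot at the foot of the chute in two pictures about 1.7 s apart. I judged this by eye, because the network did not report the mailer once it was behind the clear roof.
- **Flaps:** both looked shut in the scene view. I did not measure their angles, and the fingers hid the right flap in the wrist view.
- **Dish:** at store (-79, 58) mm against (-80, 57) mm at the start, so it did not move within measuring error.
- **Mug, bottle and carton:** I did not measure these again. The arm stayed clear of them and no unusual forces showed after any move.
- **Robot:** free of contact at hand-in, with wrist force under 1 N.

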